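# Lock the clay casting frame with its long drop pin

### The job

The plywood casting frame around the clay relief has pins in three of its corners. Take the long drop pin by its knob out of the wooden block and lower it through the two eyelets of the frame's open corner, fully home so that its washer rests on the upper eyelet, and let it go. Leave the short pin in the block.

Things in the scene. Friction and masses are not known exactly. Their poses are not given: they have to be found in the camera images.
- long_knob (a point): Centre of the knob of the loose LONG pin (z up along it, 0.12 kg), upright in a fixed block. Wooden knob 34 mm across, 48 tall (this point is half-way up); below it a steel washer 50 across, 4 thick, underside 28 mm below this point; then a shaft 12 across, 80 long, rounded foot 108 mm below this point. At the start 118 mm above the table, shaft 40 mm deep in the block: lift 45 mm to free it.
- short_knob (a point): Centre of the knob of the loose SHORT pin, in the block's other hole: same knob and washer, but a shaft of only 45 mm, so it sits 35 mm lower (83 mm above the table). It stays there. The block is dark wood, 60 x 170 x 50 mm high; its two holes are 100 mm apart along its length, and either may hold the long pin.
- eyelet (a point): Centre of the open upper eyelet's hole, at its top face, 90 mm above the table, at the one frame corner without a pin. Two fixed square steel eyelets, 46 mm wide, 10 thick, one above the other, top faces 90 and 40 mm above the table, round 30 mm holes on one vertical axis (z up). With the pin fully home its knob centre is 28 mm above this point.
- frame: Fixed casting frame; origin under its centre, on the table. Upright plywood boards round a clay slab, 150 mm along its x, 120 along its y, 90 high. Steel eyelets stick out at each corner; the open ones are at x -92, y -77 mm. The other three corners hold fixed pins whose knobs (34 mm across) rise 52 mm above the frame.

How it is judged:
At the end, for the whole second after the job is handed in: The long pin stands upright (within 10 degrees) through both eyelets of the open corner, fully home: its knob centre is 20 to 34 mm above the upper eyelet's top face and within 16 mm of its axis (horizontal distance between long_knob and eyelet below 0.016 m and z of long_knob in the frame of eyelet between 0.02 and 0.034 m and angle between long_knob's own z axis and vertical below 0.18 rad); the robot touches nothing.
It fails at once if the short pin is moved more than 30 mm from where it started (distance of short_knob from where it was at the start of the episode above 0.03 m).
It also fails if it takes over 43 s, if anything falls off the work surface, if the arm or the gripper's body presses on something with over 40 N, if the wrist force passes 120 N, or if a joint passes its speed limit or range.

### The arm

A 6-joint arm with a two-finger parallel gripper is mounted at the origin on the work surface. World frame = base frame: x ahead of the robot, y to its left, z up, the work surface at z = 0. Lengths are in m, angles in rad, forces in N, time in s.
With the tool pointing down it reaches from about 0.35 to 0.875 m from the base axis. Payload 4.2 kg.
Tool frame: the origin (TCP) lies at the very end of the fingers, on their centre line; the grasp point (between the pads) lies 19 mm behind it; z points along the fingers, y is the line along which they close (so a half turn about z gives the same grasp; the last joint's range is limited). The gripper opens to 87 mm and grips with 3 to 60 N. Pads are 19 mm wide; open, the fingers measure 117 mm over their backs; the gripper's body (75 mm by 190 mm) begins 51 mm behind the grasp point.
Start: joints at [-1.007, 0.385, 0.008, 0, -1.194, -0.259], TCP at [0.188, -0.596, 0.223] pointing down, gripper open.
Joint ranges: [-3.14, 3.14], [-1.21, 2.06], [-1.07, 1.41], [-3.16, 2.05], [-2.99, -0.16], [-3.1, 3.1]. Speed limits (rad/s): [2.79, 2.79, 3.14, 3.14, 3.14, 3.14].

### API

Orientations are given as a unit quaternion [w, x, y, z].
In Python, from station import get_state, camera, camera_model, hand_in gives the robot as it stands.
- The arm moves only by the tool servo_tool, never from a script. Its argument "steps" is text: rows parted by semicolons, each of 4 numbers parted by spaces: the shift along the tool's x, y, z as a fraction of full scale, then the turn about the tool's z as a fraction of full scale. A call has 1 to 20 rows; each row shifts and turns the commanded pose from where the row before left it, along the tool's axes as they then stand; what a row does not reach is not made up. Full scale, the value 1, is 20 mm for a shift and 5 degrees for a turn. A row lasts 1/8 s, in which the tool goes at most 62.5 mm and 10.7 degrees, less where a joint would pass 70% of its speed; a pose out of reach is approached as far as the arm can. A call with a number of a shift or a turn outside -1 to 1 is refused whole. A call with a gripper value outside its range is refused whole. "gripper" is the opening in per cent of the stroke, from 0 (shut) to 100 (fully open), set as the call begins (left out, the last holds). The fingers move at their own pace and stop on an object; the grip force is fixed at half the most. Time passes only in rows, so rows that do not move let the fingers close. It gives the time, the measured TCP pose, the force, the opening and the grip force at its end, in the units of the state.
- get_state(): the state, without advancing time (a new reading comes with each control period).
- camera(name): name is "scene" or "top" or "wrist"; returns the picture (400x640x3 uint8, red, green, blue); there is no depth.
- camera_model(name): a dict with "mtx" (3x3 intrinsics, pixels), "extrinsics" (4x4, takes a point from camera to world coordinates). Camera axes: x right, y up, looking along -z (the intrinsics and any distortion apply to the point x, -y, -z); pixel columns grow to the right and rows downward; lengths in m; the calibration is good to about 2 mm. A picture is of the moment at which its call begins: read the wrist's pose just before it. camera_model takes no time and is no camera call; for the wrist camera it gives the pose at the moment of the call.
- hand_in(): hands the job in; it is judged then, once.
The state is a dict: "time_s": time; "joint_positions": joint angles; "joint_vel": joint speeds; "joint_efforts": joint torques, N m; "position": TCP position; "tool_rot": TCP orientation; "contact_force": force on the tool from outside, world axes, zero at the start; "torque": the same for the moment, N m; "width": finger opening in m; "grip_force": force on a finger pad.
Only numpy, scipy, OpenCV 4.12 (cv2) and the standard library are available. Lean on these libraries where they do the work, as an engineer would, in place of code of your own. Each camera call takes 0.05 s, during which the arm holds its last target. There are 200 camera calls.

## Working session

There is one attempt and no reset: what is moved stays moved. The work goes in short steps, Python scripts to look and compute and a tool call to move; the robot and the scene stay as the last step left them, time stands still between calls to the robot, and variables do not carry over. Pictures are saved under pics/ and viewed, at most 10 in all, crops included, and the job is handed in when it is done.

Besides the shell and the picture viewer there is one more tool, called after "Emit:" in YAML: its name, and indented under it one key for each argument. servo_tool: Moves the arm, as the interface text tells. Shift numbers are shares of 20 mm and turn numbers shares of 5 degrees, none past 1 either way. Its arguments: {"type":"object","properties":{"steps":{"type":"string"},"gripper":{"type":"number"}},"required":["steps"]}

```bash
mkdir -p pics
cat > h.py <<'E'
import numpy as np, cv2, json
from station import get_state, camera, camera_model, hand_in
def snap(n,f):
    m=camera_model(n); im=camera(n); cv2.imwrite('pics/'+f,im[:,:,::-1]); np.savez('pics/'+f+'.npz',K=m['mtx'],T=m['extrinsics'],im=im); return im,m
def ray(m,u,v):
    K=np.array(m['mtx']);T=np.array(m['extrinsics'])
    p=np.linalg.inv(K)@[u,v,1]; d=T[:3,:3]@[p[0],-p[1],-p[2]]
    return T[:3,3],d/np.linalg.norm(d)
def onz(m,u,v,z):
    o,d=ray(m,u,v); return o+d*(z-o[2])/d[2]
def proj(m,P):
    K=np.array(m['mtx']);T=np.array(m['extrinsics'])
    q=T[:3,:3].T@(np.array(P)-T[:3,3]); q=K@[q[0],-q[1],-q[2]]; return q[:2]/q[2]
E
python3 - <<'E'
from h import *
a,_=snap('scene','s1.png');b,_=snap('top','t1.png')
for n in('scene','top','wrist'):
    m=camera_model(n);print(n,np.round(m['mtx'],1).tolist(),np.round(m['extrinsics'],3).tolist(),[k for k in m])
s=get_state();print(s['position'],s['tool_rot'],s['width'])
E
```

```text
scene [[505.7, 0.0, 317.5], [0.0, 505.7, 200.4], [0.0, 0.0, 1.0]] [[0.861, -0.364, 0.355, 0.911], [0.508, 0.593, -0.624, -0.735], [0.016, 0.718, 0.696, 0.878], [0.0, 0.0, 0.0, 1.0]] ['mtx', 'extrinsics']
top [[499.1, 0.0, 315.5], [0.0, 499.1, 195.8], [0.0, 0.0, 1.0]] [[-0.014, 0.988, -0.153, 0.376], [-1.0, -0.016, -0.015, -0.044], [-0.017, 0.153, 0.988, 1.045], [0.0, 0.0, 0.0, 1.0]] ['mtx', 'extrinsics']
wrist [[279.2, 0.0, 316.5], [0.0, 279.2, 201.8], [0.0, 0.0, 1.0]] [[-0.3, -0.912, -0.28, 0.111], [0.954, -0.286, -0.09, -0.619], [0.002, -0.294, 0.956, 0.384], [0.0, 0.0, 0.0, 1.0]] ['mtx', 'extrinsics']
[ 0.18742634 -0.59566626  0.22159134] [-1.83989190e-04 -1.51720858e-01  9.88422910e-01  9.47491677e-04] 0.08672768073436868
```

View pics/t1.png

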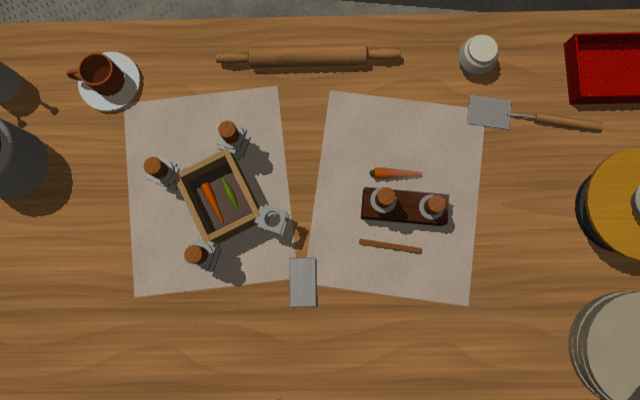

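View pics/s1.png

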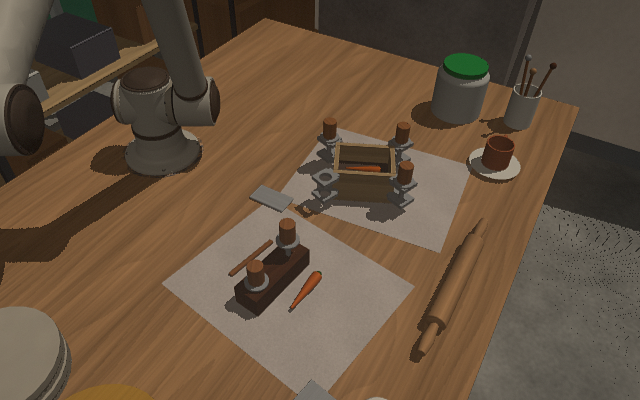

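The top view shows the block at about (405,206), with pins at (386,197) and (434,205), and the open eyelet at about (273,218). In the scene view the pins are at (287,232) and (255,272) and the eyelet at (325,178). The far pin shows shaft above the block, so it is probably the long one.

```bash
cat > m.py <<'E'
from h import *
def tri(r):
    A=sum(np.eye(3)-np.outer(d,d) for o,d in r); b=sum((np.eye(3)-np.outer(d,d))@o for o,d in r); return np.linalg.solve(A,b)
L={}
for n in('scene','top'):
    z=np.load(f'pics/{n[0]}1.png.npz'); m=dict(mtx=z['K'],extrinsics=z['T']); L[n]=m
    im=z['im']; hsv=cv2.cvtColor(im,cv2.COLOR_RGB2HSV)
    mask=cv2.inRange(hsv,(3,110,60),(14,225,255)); mask=cv2.morphologyEx(mask,cv2.MORPH_OPEN,np.ones((3,3)))
    c,l,s,ce=cv2.connectedComponentsWithStats(mask)
    for i in range(1,c):
        if 80<s[i][4]<1500: print(n,s[i].tolist(),ce[i].round(1))
    cv2.imwrite(f'pics/crop_{n}.png',cv2.resize(im[185:310,200:350] if n=='scene' else im[130:280,140:460],None,fx=2.4 if n=='top' else 4,fy=2.4 if n=='top' else 4,interpolation=3)[:,:,::-1])
E
python3 m.py
```

```text
scene [323, 116, 15, 21, 158] [331.  123.8]
scene [397, 121, 14, 20, 137] [404.6 128.1]
scene [487, 137, 27, 34, 577] [498.4 154.7]
scene [400, 161, 14, 9, 106] [406.5 165.1]
scene [349, 166, 32, 6, 162] [366.2 168.3]
scene [279, 218, 16, 25, 272] [288.1 228.6]
scene [230, 240, 77, 47, 1073] [268.9 264.8]
scene [291, 272, 31, 36, 338] [307.3 286.9]
scene [248, 292, 16, 9, 84] [255.5 296. ]
top [93, 67, 19, 19, 215] [101.8  76. ]
top [66, 68, 17, 12, 113] [74.8 72.8]
top [218, 121, 17, 16, 218] [226.3 128.8]
top [144, 157, 17, 17, 217] [152.1 165.3]
top [381, 168, 40, 10, 243] [397.8 172.7]
top [364, 188, 8, 20, 107] [367.  197.4]
top [377, 188, 48, 17, 547] [398.6 196.2]
top [426, 195, 22, 18, 285] [437.1 203.1]
top [404, 207, 17, 13, 145] [412.3 213. ]
top [360, 240, 61, 13, 313] [390.  245.9]
top [185, 246, 17, 17, 244] [193.2 253.8]
```

View pics/crop_top.png

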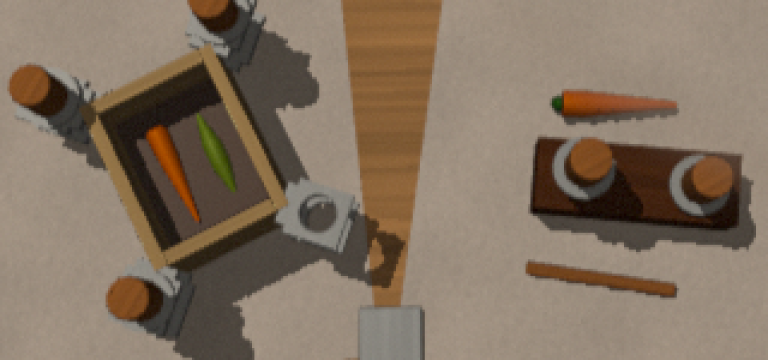

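```bash
cat >> m.py <<'E'
print('---')
t,s=L['top'],L['scene']
for nm,a in(('k387',(386.7,196.7)),('k437',(437.1,203.8))):
    for zt in(.142,.107):
        P=onz(t,*a,zt); print(nm,zt,P.round(4),'scene px of top',proj(s,P).round(1))
f=[onz(t,*p,.142) for p in((226.3,128.8),(152.1,165.3),(193.2,253.8))]
E=onz(t,272.9,218.8,.09); print('eyelet',E.round(4),'scene',proj(s,E).round(1),'from pins',(f[0]+f[2]-f[1]).round(4), 'sides',[np.linalg.norm(f[i]-f[1]).round(4) for i in(0,2)])
print('tri eyelet',tri([ray(t,272.9,218.8),ray(s,325,176.5)]).round(4))
print('pins',[p.round(3).tolist() for p in f])
E
python3 m.py | sed -n '/---/,$p'
```

```text
---
k387 0.142 [ 0.512 -0.161  0.142] scene px of top [285.8 221.7]
k387 0.107 [ 0.5173 -0.1655  0.107 ] scene px of top [287.2 235.9]
k437 0.142 [ 0.4975 -0.2519  0.142 ] scene px of top [253.2 248.5]
k437 0.107 [ 0.5022 -0.26    0.107 ] scene px of top [254. 264.]
eyelet [0.4804 0.0523 0.09  ] scene [324.6 175.8] from pins [0.481  0.0539 0.142 ] sides [np.float64(0.1531), np.float64(0.1833)]
tri eyelet [0.4809 0.0528 0.0876]
pins [[0.646, 0.134, 0.142], [0.578, 0.272, 0.142], [0.413, 0.191, 0.142]]
```

View pics/crop_scene.png

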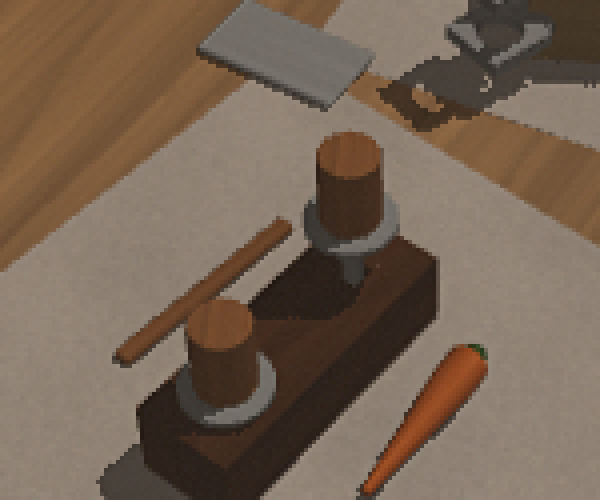

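Heights and spacing agree: the long pin is at (0.512,-0.161), the short one at (0.502,-0.260), and they are 99 mm apart. The eyelet is at (0.4805,0.053), consistent from both views. I'm approaching now.

Emit:
servo_tool:
  steps: "-1 .72 0 0;-1 .72 0 0;-1 .72 0 0;-1 .72 0 0;-1 .72 0 0;-1 .72 0 0;-1 .72 0 0;-1 .72 0 0;-1 .72 0 0;-1 .72 0 0;-1 .72 0 0;-1 .72 0 0;-1 .72 0 0;-1 .72 0 0;-1 .72 0 0;-1 .72 0 0;-1 .72 0 0;-1 .72 0 0;-1 .72 0 0;-1 .72 0 0"
  gripper: 100

```text
time_s: 2.6
position: [0.4828, -0.2006, 0.2221]
tool_rot: [-0.0, -0.152, 0.988, 0.0]
contact_force: [0.5, 0.2, 0.9]
width: 0.0871
grip_force: 0.0
```

Emit:
servo_tool:
  steps: "0 0 0 -1;0 0 0 -1;0 0 0 -1;0 0 0 -1;0 0 0 -1;0 0 0 -1;0 0 0 -1;0 0 0 -1;0 0 0 -1;0 0 0 -1;0 0 0 -1;0 0 0 -1;0 0 0 -1;0 0 0 -.3;0 0 0 0;0 0 0 0"

```text
time_s: 4.6
position: [0.4827, -0.2014, 0.2224]
tool_rot: [-0.0, -0.669, 0.744, 0.0]
contact_force: [0.5, -0.1, -0.2]
width: 0.087
grip_force: 0.0
```

```bash
cat > g.py <<'E'
import sys
from h import *
from scipy.spatial.transform import Rotation as R
def go(target,label=''):
    s=get_state(); q=s['tool_rot']; M=R.from_quat([q[1],q[2],q[3],q[0]]).as_matrix()
    print(label,'t',round(s['time_s'],2),'pos',np.round(s['position'],4),'yaxis',M[:,1].round(3),'d/20mm',(M.T@(np.array(target)-s['position'])/.02).round(2),'F',np.round(s['contact_force'],1),'w',round(s['width'],4))
E
python3 - <<'E'
from g import *
go([.5125,-.161,.205])
im,m=snap('wrist','w1.png')
print(proj(m,[.512,-.161,.142]),proj(m,[.502,-.26,.107]))
E
```

```text
t 4.6 pos [ 0.4827 -0.2014  0.2224] yaxis [-0.994  0.106  0.   ] d/20mm [-2.16 -1.27  0.87] F [ 0.5 -0.1 -0.2] w 0.087
[291.45345934 249.97376431] [291.28666573 141.19664967]
```

View pics/w1.png

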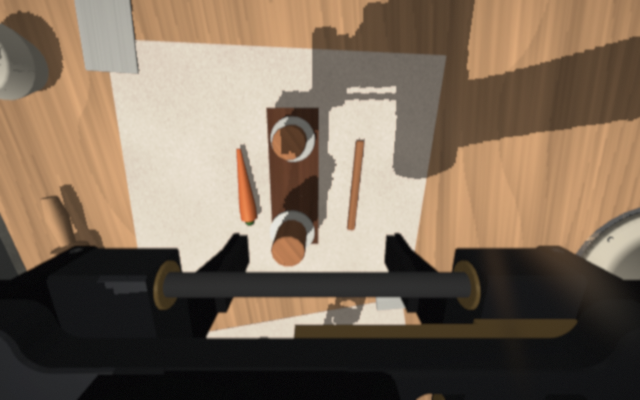

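The wrist view shows the long knob's top at (289,250), predicted (291,250), so the position holds. Next I centre over it, descend and grip.

Emit:
servo_tool:
  steps: "-1 -.6 0 0;-1 -.6 0 0;-.16 -.05 0 0;0 0 1 0;0 0 1 0;0 0 1 0;0 0 1 0;0 0 .8 0;0 0 .5 0;0 0 .45 0;0 0 0 0;0 0 0 0"

```text
time_s: 6.15
position: [0.5126, -0.1611, 0.1081]
tool_rot: [0.0, -0.669, 0.743, -0.0]
contact_force: [1.6, -0.3, -0.1]
width: 0.0873
grip_force: 0.0
```

Emit:
servo_tool:
  steps: "0 0 0 0;0 0 0 0;0 0 0 0;0 0 0 0;0 0 0 0;0 0 0 0;0 0 0 0;0 0 0 0"
  gripper: 0

```text
time_s: 7.15
position: [0.5125, -0.1611, 0.1076]
tool_rot: [0.0, -0.669, 0.743, -0.0]
contact_force: [1.6, -0.4, -1.7]
width: 0.0335
grip_force: 29.8
```

Emit:
servo_tool:
  steps: "0 0 -.4 0;0 0 -.6 0;0 0 -.8 0;0 0 -1 0;0 0 -1 0;0 0 -1 0;0 0 -.7 0;0 0 0 0;0 0 0 0"

```text
time_s: 8.28
position: [0.5114, -0.1609, 0.2168]
tool_rot: [-0.001, -0.669, 0.743, 0.001]
contact_force: [-0.7, -0.5, -1.7]
width: 0.0334
grip_force: 29.8
```

Run:
```python
from g import *
go([.4805,.053,.215])
```

```text
t 8.28 pos [ 0.5114 -0.1609  0.2168] yaxis [-0.994  0.105  0.002] d/20mm [-10.47   2.66   0.1 ] F [-0.7 -0.5 -1.7] w 0.0334
```

Emit:
servo_tool:
  steps: "-.4 .1 0 0;-.8 .2 0 0;-1 .26 0 0;-1 .26 0 0;-1 .26 0 0;-1 .26 0 0;-1 .26 0 0;-1 .26 0 0;-1 .26 0 0;-1 .26 0 0;-.8 .2 0 0;-.47 .1 0 0;0 0 0 0;0 0 0 0;0 0 0 0"

```text
time_s: 10.15
position: [0.4809, 0.0523, 0.2175]
tool_rot: [-0.0, -0.669, 0.744, -0.0]
contact_force: [1.0, -0.5, -2.0]
width: 0.0335
grip_force: 29.8
```

Run:
```python
from g import *
go([.4805,.053,.215])
o=[]
for n,c in(('scene',(325,150)),('top',(273,215))):
    im,m=snap(n,n[0]+'2.png'); P=np.array(get_state()['position'])
    x,y=c; cr=im[y-50:y+50,x-65:x+65]; o.append(cv2.resize(cr,None,fx=4,fy=4,interpolation=2))
    print(n,'foot',proj(m,[P[0],P[1],P[2]+.0-.098]).round(1),'offset',x-65,y-50,'eyelet',proj(m,[.4805,.053,.09]).round(1), 'low',proj(m,[.4805,.053,.04]).round(1),'wash',proj(m,[P[0],P[1],P[2]-.0175]).round(1))
cv2.imwrite('pics/c2.png',np.vstack(o)[:,:,::-1][:600] if 0 else cv2.resize(np.hstack(o),(780,300))[:,:,::-1])
```

```text
t 10.15 pos [0.4809 0.0523 0.2175] yaxis [-0.994  0.106  0.   ] d/20mm [-0.03  0.02  0.12] F [ 1.  -0.5 -2. ] w 0.0335
scene foot [325.2 166.3] offset 260 100 eyelet [324.8 175.7] low [324.3 191.1] wash [326.1 138.4]
top foot [271.3 216.8] offset 208 165 eyelet [272.6 218.7] low [275.1 221.4] wash [266.4 211.6]
```

View pics/c2.png

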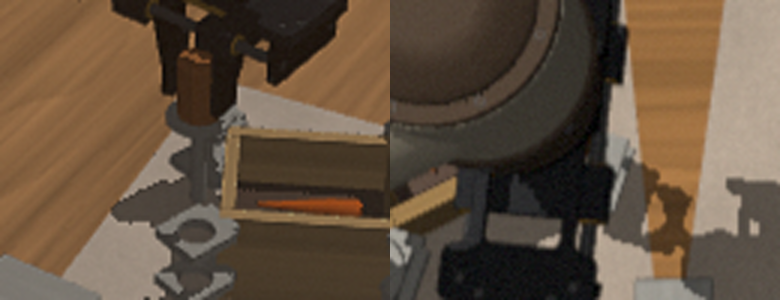

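In the crop the pin foot is at about (327,167) and the eyelet hole at about (323,177) in scene pixels. That suggests the pin is a few mm off, so I'm checking at higher magnification.

Run:
```python
import numpy as np,cv2
im=np.load('pics/s2.png.npz')['im']
cv2.imwrite('pics/c3.png',cv2.resize(im[130:205,295:355],None,fx=8,fy=8,interpolation=0)[:,:,::-1])
```

```text
(no output)
```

View pics/c3.png

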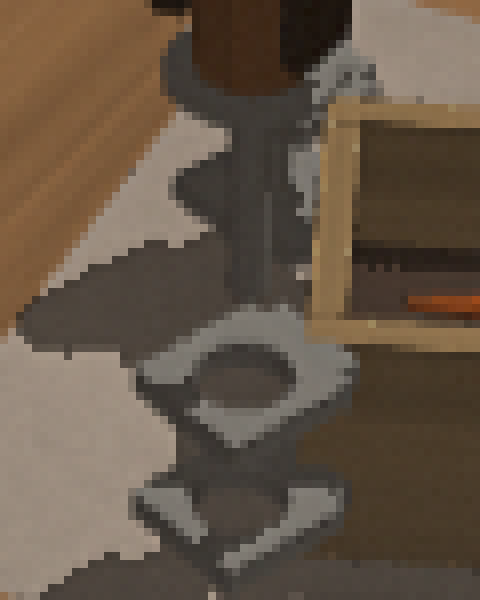

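At higher magnification the hole centre is at (325.6,176.9) and the shaft axis comes down at x≈326, so they agree to within 1–2 mm. I'm lowering the pin.

Emit:
servo_tool:
  steps: "0 0 .5 0;0 0 .7 0;0 0 .7 0;0 0 .6 0;0 0 .5 0;0 0 .3 0;0 0 0 0"

```text
time_s: 11.12
position: [0.4807, 0.0527, 0.1511]
tool_rot: [-0.0, -0.669, 0.743, 0.0]
contact_force: [-0.6, -0.3, -1.1]
width: 0.0334
grip_force: 29.8
```

Emit:
servo_tool:
  steps: "0 0 .4 0;0 0 .5 0;0 0 .5 0;0 0 .3 0;0 0 .2 0;0 0 .15 0;0 0 0 0;0 0 0 0"

```text
time_s: 12.12
position: [0.481, 0.0529, 0.1108]
tool_rot: [0.0, -0.669, 0.743, -0.0]
contact_force: [0.6, 0.6, -1.2]
width: 0.0335
grip_force: 29.8
```

Emit:
servo_tool:
  steps: "0 0 .1 0;0 0 .03 0;0 0 0 0;0 0 0 0"

```text
time_s: 12.62
position: [0.4809, 0.0528, 0.1082]
tool_rot: [0.0, -0.669, 0.743, -0.0]
contact_force: [-0.3, 0.7, 1.7]
width: 0.0328
grip_force: 29.8
```

Emit:
servo_tool:
  steps: "0 0 0 0;0 0 0 0;0 0 0 0;0 0 0 0;0 0 0 0;0 0 0 0;0 0 0 0"
  gripper: 100

```text
time_s: 13.5
position: [0.4809, 0.0528, 0.108]
tool_rot: [0.0, -0.669, 0.743, -0.0]
contact_force: [1.1, -0.5, 0.2]
width: 0.086
grip_force: 0.0
```

Emit:
servo_tool:
  steps: "0 0 -.4 0;0 0 -.8 0;0 0 -1 0;0 0 -1 0;0 0 -1 0;0 0 -1 0;0 0 -1 0;0 0 0 0;0 0 0 0"

```text
time_s: 14.62
position: [0.4803, 0.0527, 0.2314]
tool_rot: [-0.0, -0.669, 0.743, 0.0]
contact_force: [-0.4, 0.5, -0.8]
width: 0.0871
grip_force: 0.0
```

Run:
```python
from g import *
go([0,0,0])
im,m=snap('scene','s3.png')
print('knob top',proj(m,[.481,.053,.142]).round(1),'eyelet',proj(m,[.481,.053,.09]).round(1))
cv2.imwrite('pics/c4.png',cv2.resize(im[110:310,220:430],None,fx=3,fy=3,interpolation=0)[:,:,::-1])
```

```text
t 14.62 pos [0.4803 0.0527 0.2314] yaxis [-0.994  0.105  0.001] d/20mm [ 5.15 23.59 11.59] F [-0.4  0.5 -0.8] w 0.0871
knob top [325.6 158.6] eyelet [325.  175.7]
```

View pics/c4.png

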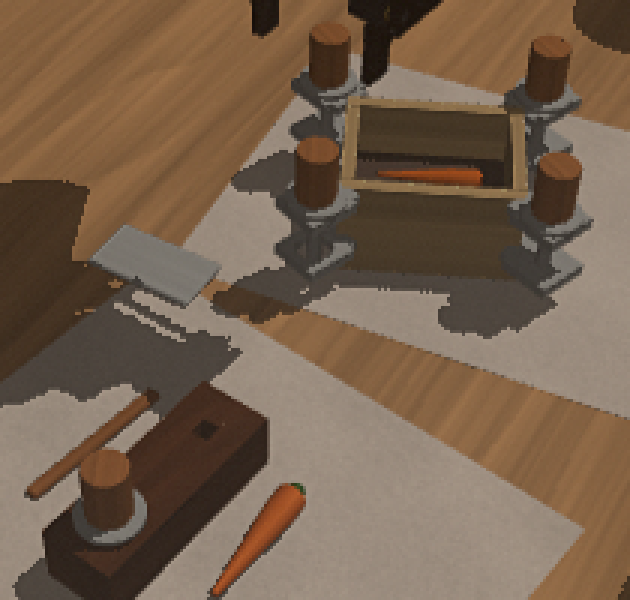

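The crop shows the long pin upright in the open corner and seated on the eyelet. Its knob top is at about (326,159) in scene pixels, predicted (325.6,158.6). The short pin hasn't moved, and the gripper is clear.

```bash
python3 -c "from station import hand_in; print(hand_in())"
```

```text
the job is handed in; nothing more can be done
None
```

The long pin is fully home and upright through both eyelets of the open corner, released with the gripper clear; the short pin was left in the block, and the job was handed in at about 15 s (no verdict was returned).

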